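# Ease open the touch-latch box with the green lid

### The arm

A 6-joint arm with a two-finger parallel gripper is mounted at the origin on a cart in front of the work surface, level with it; the furniture and walls round the work are solid. World frame = base frame: x ahead of the robot, y to its left, z up, the work surface at z = 0. Lengths are in m, angles in rad, forces in N, time in s.
With the tool pointing down it reaches from about 0.375 to 0.925 m from the base axis. Payload 5.7 kg.
Tool frame: the origin (TCP) lies between the finger pads; the fingertips stand 11 mm ahead of it and the grasp point (between the pads) lies 8 mm behind it; z points along the fingers, y is the line along which they close (so a half turn about z gives the same grasp; the last joint's range is limited). The gripper opens to 88 mm and grips with 3 to 60 N. Pads are 20 mm wide; open, the fingers measure 115 mm over their backs; the gripper's body (75 mm by 178 mm) begins 61 mm behind the grasp point.
Start: joints at [1.028, 0.359, 1.51, -0, 1.272, -0.115], TCP at [0.249, 0.546, 0.234] pointing down, gripper open.
Joint ranges: [-2.97, 2.97], [-1.01, 2.36], [0.21, 2.38], [-0.96, 4.11], [0.2, 2.71], [-2.98, 2.98]. Speed limits (rad/s): [2.39, 2.39, 3.14, 3.14, 3.14, 3.14].

### API

Orientations are given as a unit quaternion [x, y, z, w].
In Python, from workcell import sensors, optics, workorder gives the robot as it stands. The module is installed in compiled form; this text tells all that it offers.
- The arm moves only by the shell command python3 -m creep 'ROWS' [OPENING] [FORCE]. ROWS is JSON, a list that holds one entry, the list of rows, each a list of 6 numbers: the shift along the tool's x, y, z as a fraction of full scale, then the turn, a rotation vector about the tool's x, y, z as a fraction of full scale. In form: [[[x, y, z, rx, ry, rz], ...]]. A call has 1 to 5 rows; each row is the pose to reach, as a shift and turn from the pose commanded when the call began, along the tool's axes at that moment, turning the shorter way round; what a row does not reach only later rows make up. Full scale, the value 1, is 0.75 m for a shift and 180 degrees for a turn. A row lasts 1/12 s, in which the tool goes at most 41.7 mm and 7.16 degrees, less where a joint would pass 70% of its speed; a pose out of reach is approached as far as the arm can. A call with a number of a shift or a turn outside -1 to 1 is refused whole. A call with a gripper value outside its range is refused whole. OPENING is the opening, from -1 (shut) to 1 (fully open), set as the call begins (- or left out, the last holds). The fingers move at their own pace and stop on an object; FORCE is the grip in N (left out, the last holds). Time passes only in rows, so rows that repeat a pose let the fingers close. It gives the time, the measured TCP pose, the force, the opening and the grip force at its end, in the units of the state.
- sensors.get_state(): the state, without advancing time (a new reading comes with each control period).
- optics.camera(name): name is "scene" or "top" or "wrist"; returns a dict with "img" (480x640x3 uint8, red, green, blue), "depth" (480x640 float32, m along the optical axis (not along the pixel's ray), 0 where there is no reading), "fx", "fy", "cx", "cy" (pixels), "dist" ([k1, k2, p1, p2, k3] as OpenCV has them; the pictures are not rectified), "extrinsics" (4x4, takes a point from camera to world coordinates); the wrist camera has in their place "hand_eye" (4x4, takes a point from camera to tool coordinates, whose origin is the TCP and whose axes are the flange's). Camera axes: x right, y down, z forward; pixel columns grow to the right and rows downward; lengths in m; the calibration is good to about 2 mm. A picture is of the moment at which its call begins: read the wrist's pose just before it.
- workorder.hand_in(): hands the job in; it is judged then, once.
Trained networks look in a picture, given as the dict that the camera call returned (one of the last four; its "shot" number tells which), for a name from the list of things; names that differ only in an ending like _2 or _b are one class to them, and where a whole thing is asked for, a point or a joint stands for the part that bears it (a point fixed in the world has none). Each returns a list of dicts, best first, with "confidence" (0 to 1); they miss things now and then, are a little off and sometimes report something else, mostly with a low value. They report only what shows in the picture. A call takes as long as a camera call.
- optics.cut_out(picture, thing): "pixels" (480x640 bool, what is visible of it).
- optics.spot_point(picture, thing): "location" ([x, y, z] in m, in world coordinates, good to about 4 mm: a listed point, or the origin of a listed thing).
The state is a dict: "time_s": time; "joint_positions": joint angles; "qd": joint speeds; "joint_torque": joint torques, N m; "tool_pos": TCP position; "tool_rot": TCP orientation; "contact_force": force on the tool from outside, world axes, zero at the start; "ft_torque": the same for the moment, N m; "finger_gap": finger opening in m; "grip_force": force on a finger pad.
Only numpy, scipy, OpenCV 4.12 (cv2) and the standard library are available. Lean on these libraries where they do the work, as an engineer would, in place of code of your own. Each camera call takes 0.05 s, during which the arm holds its last target. There are 200 camera calls.

### The job

The grill cook needs the timer kept in the small steel box with the green lid: gently press the front of the green lid down until its touch latch clicks, then keep the fingers on it as it springs up, easing it all the way open so that it does not fly against its stop, and leave it standing fully open. Leave the box with the blue lid shut.

Things in the scene. Friction and masses are not known exactly. Their poses are not given: they have to be found in the camera images.
- green_box: Fixed steel box, 130 (x) x 110 (y) mm, green lid, on a plinth. Origin: centre of its underside, 0 to 50 mm above the bench; z up; its front looks along its own -x, roughly to the robot. Hinge line: along the box's y at x = +66, z = 74 mm, the far edge. The lid runs 142 mm from the hinge towards -x, is 120 mm wide; its top face lies 6 mm above the hinge line (z = 80 mm) when shut.
- green_lid (a joint): Lid angle, rad: 0 shut, -0.046 pushed in to a solid stop, 0.9 fully open (stop); positive swings the front edge up and away from the robot. Pressed at the spot with a few N it sinks 4 mm and clicks (-0.036) just before the stop; then a spring lifts it (1 to 2 N there) and it follows the fingers up, in an arc. Let go, it flies open in under 1 s. The spring holds it open. Pulling cannot open it.
- green_lid_press (a point): Centre of the round black-rimmed thumb spot, 30 mm across, on top of the green lid: 112 mm from the hinge line, 30 mm behind the front edge, on the lid's middle line. Press here. Moves with the lid. Keep the arm clear of the rack behind: its fixed upright post, 21 mm thick, stands on the bench at world x = 0.57, y = 0.01 m, its shelf 0.4 m up behind it.
- blue_lid (a joint): Angle of the lid of the other, like box, whose lid is blue, rad: 0 shut and latched. It has the same touch latch and must stay shut.

How it is judged:
On the way, in this order (a step that is already met when the one before it is completed fails the run):
1. the green lid is pressed in by the fingers, at least 0.02 rad below shut (value of joint green_lid below -0.02 rad and contact force between the fingers and green_box above 0.3 N).
2. the rising green lid is caught: it bears on the fingers while between 0.25 and 0.7 rad open (value of joint green_lid between 0.25 and 0.7 rad and contact force between the fingers and green_box above 0.2 N), for 0.1 s.
At the end, for the whole second after the job is handed in: The green lid stands still at its open stop (more than 0.8 of 0.9 rad) and the blue lid is shut (less than 0.05 rad) (value of joint green_lid above 0.8 rad and velocity of joint green_lid below 0.1 rad/s and value of joint blue_lid below 0.05 rad); the robot touches nothing.
It fails at once if the green lid flies against its open stop (faster than 1.8 rad/s beyond 0.7 rad) (value of joint green_lid above 0.7 rad and velocity of joint green_lid above 1.8 rad/s).
It fails at once if the blue lid springs open (more than 0.1 rad) (value of joint blue_lid above 0.1 rad).
It fails at once if the green lid is pressed roughly (over 40 N) (contact force between the fingers and green_box above 40 N).
It also fails if it takes over 45 s, if anything falls off the work surface, if the arm or the gripper's body presses on something with over 40 N, if the wrist force passes 120 N, or if a joint passes its speed limit or range.

## Working session

There is one attempt and no reset: what is moved stays moved. The work goes in short steps, Python scripts to look and compute and a shell command to move; the robot and the scene stay as the last step left them, time stands still between calls to the robot, and variables do not carry over. Pictures are saved under pics/ and viewed, at most 10 in all, crops included, and the job is handed in when it is done.

```bash
mkdir -p pics; cat > h.py <<'E'
import numpy as np, cv2
from workcell import sensors, optics, workorder
from scipy.spatial.transform import Rotation as R
def T():
    s=sensors.get_state(); M=np.eye(4); M[:3,:3]=R.from_quat(s['tool_rot']).as_matrix(); M[:3,3]=s['tool_pos']; return M
def shot(n):
    M=T(); p=optics.camera(n); p['E']=M@p['hand_eye'] if n=='wrist' else p['extrinsics']; return p
def world(p,mask):
    v,u=np.nonzero(mask&(p['depth']>0)); z=p['depth'][v,u]
    K=np.array([[p['fx'],0,p['cx']],[0,p['fy'],p['cy']],[0,0,1]])
    n=cv2.undistortPoints(np.c_[u,v].astype(float)[:,None],K,np.array(p['dist']))[:,0]
    return (p['E']@np.c_[n*z[:,None],z,np.ones_like(z)].T).T[:,:3]
def save(p,f): cv2.imwrite('pics/'+f,p['img'][:,:,::-1])
E
python3 - <<'E'
from h import *
np.set_printoptions(precision=4,suppress=True)
s=sensors.get_state();print({k:np.round(v,3) for k,v in s.items()})
ims=[]
for n in ('scene','top'):
    p=shot(n);ims.append(p['img'])
    for t in ('green_lid_press','green_box','blue_lid'):
        try:
            for d in optics.spot_point(p,t)[:2]: print(n,t,d['confidence'],d['location'])
        except Exception as e: print(n,t,e)
    for t in ('green_lid','green_lid_press','blue_lid'):
        c=optics.cut_out(p,t)
        if c:
            m=c[0]['pixels'];w=world(p,m);print(n,'cut',t,c[0]['confidence'],m.sum(),np.median(w,0),np.percentile(w,[2,98],axis=0), np.argwhere(m).mean(0))
cv2.imwrite('pics/a.png',cv2.resize(np.hstack(ims),(800,300))[:,:,::-1])
E
```

```text
{'time_s': np.float64(0.0), 'joint_positions': array([ 1.028,  0.359,  1.511, -0.   ,  1.273, -0.115]), 'qd': array([-0.001,  0.001, -0.002, -0.001,  0.001,  0.001]), 'joint_torque': array([ -0.001, -51.538, -27.072,   0.067,   0.035,  -0.   ]), 'tool_pos': array([0.249, 0.545, 0.233]), 'tool_rot': array([ 0.212,  0.977, -0.001, -0.   ]), 'contact_force': array([-0.939, -0.448, -0.265]), 'ft_torque': array([ 0.05 ,  0.016, -0.052]), 'grip_force': np.float64(0.0), 'finger_gap': np.float64(0.089)}
scene green_lid_press 0.55 [0.4326, -0.0906, 0.1149]
scene green_box 0.89 [0.4811, -0.1021, 0.0323]
scene blue_lid it knows: green_box, green_lid_press
scene cut green_lid 0.9 5195 [ 0.4596 -0.0942  0.1132] [[ 0.3943 -0.1634  0.0952]
 [ 0.5454 -0.0305  0.1154]] [272.4884 278.6862]
scene cut blue_lid 0.71 3772 [ 0.473  -0.3126  0.0831] [[ 0.4148 -0.3785  0.0649]
 [ 0.5528 -0.2616  0.0856]] [228.4963 374.4576]
top green_lid_press 0.84 [0.4341, -0.0901, 0.1157]
top green_box 0.64 [0.4812, -0.1032, 0.0296]
top blue_lid it knows: green_box, green_lid_press
top cut green_lid 0.97 5602 [ 0.4715 -0.1028  0.1145] [[ 0.4013 -0.1665  0.1113]
 [ 0.544  -0.0376  0.1174]] [248.932  244.6721]
top cut green_lid_press 0.85 5591 [ 0.4714 -0.1027  0.1145] [[ 0.4014 -0.166   0.1113]
 [ 0.5444 -0.0377  0.1174]] [248.8741 244.5664]
top cut blue_lid 0.56 5241 [ 0.4831 -0.3211  0.0849] [[ 0.4168 -0.3793  0.0811]
 [ 0.553  -0.2642  0.088 ]] [245.9336 369.5799]
```

View pics/a.png

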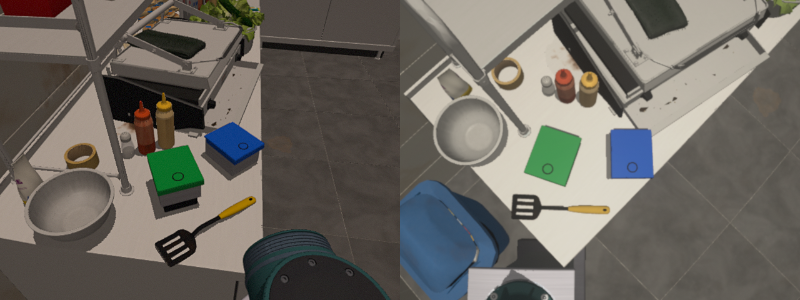

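The images show the green box centred near (177,178) in the scene view and (553,155) in the top view. The blue box is to its right, and the post base is at top (523,130). Next I need the lid's yaw and surface, the shelf obstacles, and the move in tool units.

```bash
python3 - <<'E'
from h import *
np.set_printoptions(precision=4,suppress=True)
s=T()
pr=[]
for n in ('scene','top'):
    p=shot(n); w=world(p,optics.cut_out(p,'green_lid')[0]['pixels']); z=np.median(w[:,2]); w=w[abs(w[:,2]-z)<.006]
    r=cv2.minAreaRect((w[:,:2]*1000).astype(np.float32)); print(n,z,r)
    a=np.c_[w[:,:2],np.ones(len(w))]; print('plane',np.linalg.lstsq(a,w[:,2],rcond=None)[0])
    pr.append(optics.spot_point(p,'green_lid_press')[0]['location'])
    W=world(p,np.ones((480,640),bool)); q=W[(W[:,2]>.13)&(W[:,0]>.4)&(W[:,0]<.75)&(W[:,1]>-.25)&(W[:,1]<.15)]
    for lo in np.arange(.13,.7,.06):
        k=q[(q[:,2]>=lo)&(q[:,2]<lo+.06)]
        if len(k)>5: print(' z',lo,len(k),'min xy',np.percentile(k[:,:2],3,axis=0),'max',np.percentile(k[:,:2],97,axis=0))
    k=q[(q[:,2]>.35)&(q[:,2]<.5)]
    for y in np.arange(-.25,.15,.05):
        j=k[(k[:,1]>=y)&(k[:,1]<y+.05)]
        if len(j)>5: print('  shelf y',round(y,2),'xmin',np.percentile(j[:,0],1),len(j))
print(pr, s)
E
```

```text
scene 0.11316214553862708 ((473.4505615234375, -100.36215209960938), (120.11100006103516, 143.10972595214844), 71.80269622802734)
plane [0.0001 0.0004 0.1131]
 z 0.13 2542 min xy [ 0.5624 -0.2449] max [0.7456 0.0143]
 z 0.19 476 min xy [ 0.5612 -0.1989] max [0.6755 0.0163]
 z 0.25 534 min xy [ 0.561  -0.0033] max [0.5718 0.0164]
 z 0.31 639 min xy [ 0.5612 -0.0037] max [0.5726 0.0159]
 z 0.37 8196 min xy [ 0.5624 -0.129 ] max [0.7454 0.1359]
 z 0.43 3278 min xy [ 0.5622 -0.0014] max [0.6964 0.1205]
 z 0.49 518 min xy [ 0.5613 -0.0034] max [0.5726 0.0163]
  shelf y -0.2 xmin 0.7384017986342776 70
  shelf y -0.15 xmin 0.6893757382596906 549
  shelf y -0.1 xmin 0.6394138187547715 1051
  shelf y -0.05 xmin 0.5625738296060143 1230
  shelf y -0.0 xmin 0.5597459053728491 4637
  shelf y 0.05 xmin 0.6267036230460115 2723
  shelf y 0.1 xmin 0.6764505151317027 1616
top 0.11443548274499404 ((474.2968444824219, -102.13616180419922), (119.14549255371094, 142.4092559814453), 71.45398712158203)
plane [-0.0053  0.0026  0.1172]
 z 0.13 2554 min xy [ 0.5638 -0.2461] max [0.745  0.0009]
 z 0.19 253 min 
[... 184 characters left out ...]
 -0.1294] max [0.7375 0.0993]
 z 0.43 647 min xy [ 0.5615 -0.0051] max [0.5757 0.0107]
 z 0.49 1141 min xy [ 0.5617 -0.0047] max [0.5819 0.0157]
 z 0.55 1555 min xy [0.5727 0.0056] max [0.613  0.0548]
  shelf y -0.2 xmin 0.7368907897537444 88
  shelf y -0.15 xmin 0.6887172333082414 1271
  shelf y -0.1 xmin 0.6396094123328347 2710
  shelf y -0.05 xmin 0.5647276018619739 5032
  shelf y -0.0 xmin 0.5599870972943148 4258
  shelf y 0.05 xmin 0.65382913915213 1785
  shelf y 0.1 xmin 0.7072639367149854 425
[[0.4347, -0.0921, 0.1143], [0.4337, -0.0925, 0.1154]] [[-0.9099  0.4149 -0.      0.2489]
 [ 0.4149  0.9099 -0.      0.5459]
 [ 0.     -0.     -1.      0.2336]
 [ 0.      0.      0.      1.    ]]
```

```bash
python3 -m creep '[[[-0.029,-0.033,0,0,0,0],[-0.058,-0.067,0,0,0,0],[-0.087,-0.1,0,0,0,0],[-0.116,-0.134,0,0,0,0],[-0.145,-0.167,0,0,0,0]]]' -1 20
python3 -m creep '[[[-0.029,-0.033,0,0,0,0],[-0.058,-0.067,0,0,0,0],[-0.087,-0.1,0,0,0,0],[-0.116,-0.134,0,0,0,0],[-0.144,-0.167,0,0,0,0]]]'
```

```text
time_s: 1.32
tool_pos: [0.296, 0.3854, 0.2337]
tool_rot: [0.212, 0.977, -0.0, 0.0]
contact_force: [0.1, -0.8, 0.6]
finger_gap: 0.058
grip_force: 0.0
time_s: 1.73
tool_pos: [0.3424, 0.2266, 0.2339]
tool_rot: [0.212, 0.977, 0.0, 0.0]
contact_force: [0.4, 0.2, -1.0]
finger_gap: 0.025
grip_force: 0.0
```

```bash
python3 -m creep '[[[-0.029,-0.033,0,0,0,0],[-0.058,-0.067,0,0,0,0.04],[-0.087,-0.1,0,0,0,0.08],[-0.116,-0.134,0,0,0,0.12],[-0.144,-0.167,0,0,0,0.155]]]'
python3 - <<'E'
from h import *
M=T();print(M.round(4))
d=np.array([.949,-.316,0]);y=d;z=np.array([0,0,-1.]);G=np.c_[np.cross(y,z),y,z]
print('turn',R.from_matrix(M[:3,:3].T@G).as_rotvec()/np.pi,'shift',M[:3,:3].T@(np.array([.435,-.0895,.19])-M[:3,3])/.75)
E
```

```text
time_s: 2.15
tool_pos: [0.3888, 0.0676, 0.234]
tool_rot: [0.444, 0.896, 0.0, 0.0]
contact_force: [0.4, -0.4, 0.3]
finger_gap: 0.0005
grip_force: 0.0
[[-6.050e-01  7.962e-01  9.000e-04  3.888e-01]
 [ 7.962e-01  6.050e-01 -1.000e-04  6.760e-02]
 [-6.000e-04  7.000e-04 -1.000e+00  2.340e-01]
 [ 0.000e+00  0.000e+00  0.000e+00  1.000e+00]]
turn [3.03574868e-04 7.83533675e-05 3.09154908e-01] shift [-0.2040385  -0.07778219  0.05873875]
```

```bash
python3 -m creep '[[[-0.05,-0.019,0.01,0,0,0.038],[-0.1,-0.038,0.02,0,0,0.076],[-0.15,-0.058,0.04,0,0,0.114],[-0.204,-0.078,0.059,0,0,0.152],[-0.204,-0.078,0.059,0,0,0.19]]]'
python3 -m creep '[[[0,0,0,0,0,0.04],[0,0,0,0,0,0.08],[0,0,0,0,0,0.119],[0,0,0,0,0,0.119],[0,0,0,0,0,0.119]]]'
python3 - <<'E'
from h import *
np.set_printoptions(precision=4,suppress=True)
M=T();print(M)
p=shot('wrist');save(p,'w1.png')
for t in ('green_lid_press','green_box'): print(optics.spot_point(p,t)[:1])
m=optics.cut_out(p,'green_lid')
if m: 
  w=world(p,m[0]['pixels']);print(m[0]['pixels'].sum(),np.median(w,0))
print(sensors.get_state()['contact_force'])
E
```

```text
time_s: 2.57
tool_pos: [0.4373, -0.0932, 0.1883]
tool_rot: [0.689, 0.724, -0.001, 0.001]
contact_force: [0.6, 1.4, -0.7]
finger_gap: 0.0007
grip_force: 0.0
time_s: 2.98
tool_pos: [0.4355, -0.0877, 0.1895]
tool_rot: [0.808, 0.589, -0.0, 0.0]
contact_force: [0.2, -0.4, 0.9]
finger_gap: 0.0007
grip_force: 0.0
[[ 0.306   0.952   0.0001  0.4355]
 [ 0.952  -0.306  -0.0002 -0.0877]
 [-0.0002  0.0001 -1.      0.1895]
 [ 0.      0.      0.      1.    ]]
[]
[{'location': [0.4739, -0.1037, 0.0343], 'confidence': 0.67}]
39521 [ 0.4808 -0.0877  0.1138]
[ 0.2975 -0.0596 -1.0416]
```

View pics/w1.png

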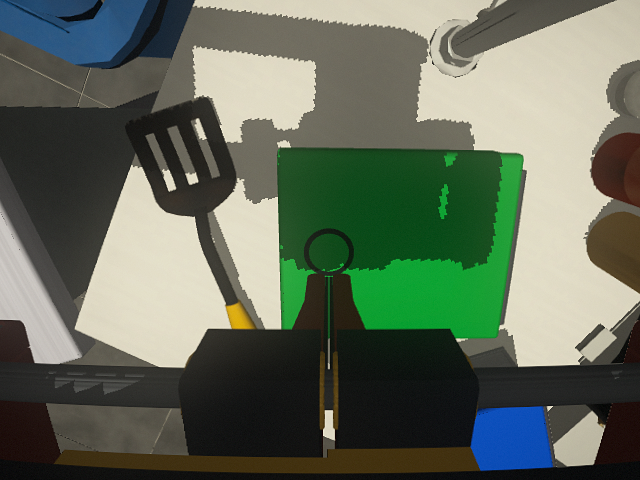

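The thumb ring is at (329,252), just beyond the closed fingertips at (330,277), and the lid is square to the tool. I'll project the ring centre onto the lid plane.

```bash
python3 - <<'E'
from h import *
np.set_printoptions(precision=4,suppress=True)
p=shot('wrist');M=T()
def onplane(p,u,v,z=.1143):
    K=np.array([[p['fx'],0,p['cx']],[0,p['fy'],p['cy']],[0,0,1]])
    n=cv2.undistortPoints(np.array([[[u,v]]],float),K,np.array(p['dist']))[0,0]
    r=p['E'][:3,:3]@np.r_[n,1];o=p['E'][:3,3];return o+r*(z-o[2])/r[2]
P=onplane(p,329,252);print(P,'tool delta mm',M[:3,:3].T@(P-M[:3,3])*1000)
for e in ((278,150),(521,154),(500,336),(284,328)): print(e,onplane(p,*e))
E
```

```text
[ 0.4359 -0.088   0.1143] tool delta mm [-0.2652  0.514  75.2075]
(278, 150) [ 0.4273 -0.0221  0.1143]
(521, 154) [ 0.5575 -0.0657  0.1143]
(500, 336) [ 0.5238 -0.1772  0.1143]
(284, 328) [ 0.393  -0.1279  0.1143]
```

```bash
python3 -m creep '[[[0,0,0.03,0,0,0],[0,0,0.06,0,0,0],[0,0,0.078,0,0,0],[0,0,0.08,0,0,0],[0,0,0.08,0,0,0]]]'
for i in 1 2; do :; done
python3 -m creep '[[[0,0,0.001,0,0,0],[0,0,0.003,0,0,0],[0,0,0.004,0,0,0],[0,0,0.004,0,0,0]]]'
```

```text
time_s: 3.65
tool_pos: [0.4349, -0.0874, 0.1289]
tool_rot: [0.809, 0.588, -0.001, -0.001]
contact_force: [0.1, -0.4, 0.1]
finger_gap: 0.0003
grip_force: 0.0
time_s: 3.98
tool_pos: [0.4359, -0.0878, 0.1269]
tool_rot: [0.809, 0.588, 0.0, 0.001]
contact_force: [-0.2, -0.1, 0.4]
finger_gap: 0.0003
grip_force: 0.0
```

```bash
python3 -m creep '[[[0,0,0.0015,0,0,0],[0,0,0.003,0,0,0],[0,0,0.003,0,0,0]]]'|grep -E 'pos|force'
python3 -m creep '[[[0,0,0.001,0,0,0],[0,0,0.002,0,0,0],[0,0,0.002,0,0,0]]]'|grep -E 'pos|force'
```

```text
tool_pos: [0.4358, -0.0877, 0.1243]
contact_force: [-0.2, -0.5, 2.0]
grip_force: 0.6
tool_pos: [0.4357, -0.0877, 0.1227]
contact_force: [0.9, -0.9, 1.8]
grip_force: 0.7
```

```bash
python3 -m creep '[[[0,0,0.001,0,0,0],[0,0,0.0015,0,0,0],[0,0,0.0015,0,0,0]]]'|grep -E 'pos|force'
python3 -m creep '[[[0,0,0.0005,0,0,0],[0,0,0.001,0,0,0],[0,0,0.001,0,0,0]]]'|grep -E 'pos|force'
```

```text
tool_pos: [0.4357, -0.0877, 0.1215]
contact_force: [0.3, 0.1, 2.6]
grip_force: 1.0
tool_pos: [0.4356, -0.0877, 0.1208]
contact_force: [0.7, 0.2, 2.1]
grip_force: 1.0
```

```bash
for k in 1 ; do python3 -m creep '[[[0,0,0.0005,0,0,0],[0,0,0.001,0,0,0],[0,0,0.001,0,0,0]]]'|grep -E 'pos|force';done
python3 -m creep '[[[0,0,0.0005,0,0,0],[0,0,0.001,0,0,0],[0,0,0.001,0,0,0]]]'|grep -E 'pos|force'
```

```text
tool_pos: [0.4356, -0.0877, 0.1201]
contact_force: [1.4, -0.8, 2.2]
grip_force: 1.0
tool_pos: [0.4357, -0.0877, 0.1196]
contact_force: [0.9, -0.1, 6.5]
grip_force: 3.0
```

The force jumped to 6.5 N, so the lid is on its solid stop and past the click. Now I'll ease it up along the arc.

```bash
python3 -m creep '[[[0,0.0003,-0.0077,0,0,0],[0,0.0009,-0.016,0,0,0],[0,0.0019,-0.0243,0,0,0],[0,0.0033,-0.0325,0,0,0],[0,0.0052,-0.0407,0,0,0]]]'|grep -E 'pos|force'
python3 - <<'E'
from h import *
p=shot('scene');cv2.imwrite('pics/s2.png',p['img'][150:420,150:510,::-1])
E
```

```text
tool_pos: [0.4389, -0.0887, 0.1505]
contact_force: [-0.5, 0.8, 2.7]
grip_force: 0.7
```

View pics/s2.png

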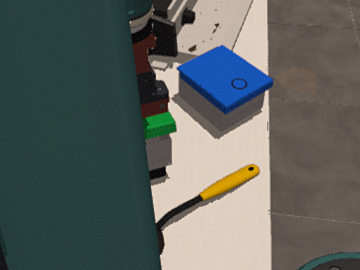

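The arm hides most of the lid. The raised green corner at crop (160,125) and the 2.7 N reading show it bearing on the fingers, and the blue lid is shut. Continuing.

```bash
python3 -m creep '[[[0,0.0023,-0.008,0,0,0],[0,0.0049,-0.0159,0,0,0],[0,0.0079,-0.0236,0,0,0],[0,0.0113,-0.0313,0,0,0],[0,0.0152,-0.0387,0,0,0]]]'|grep -E 'pos|force'
python3 - <<'E'
from h import *
p=shot('wrist');save(p,'w3.png')
E
```

```text
tool_pos: [0.4507, -0.0927, 0.1796]
contact_force: [1.0, 0.4, 0.4]
grip_force: 0.5
```

View pics/w3.png

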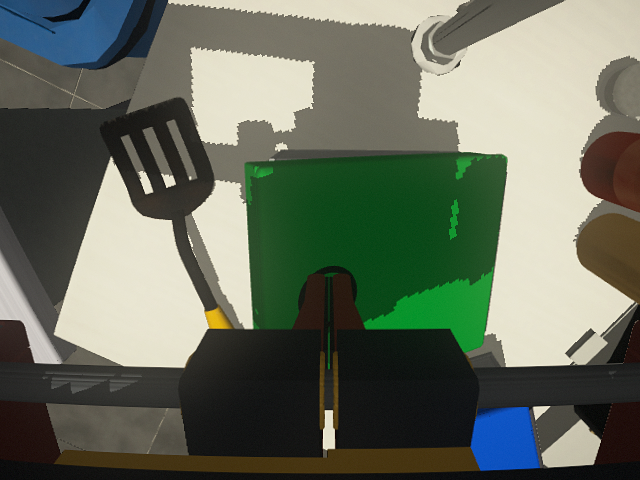

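The lid is tilted up with the fingers at (330,285) still on the thumb spot. Continuing.

```bash
python3 -m creep '[[[0,0.0041,-0.0073,0,0,0],[0,0.0087,-0.0143,0,0,0],[0,0.0135,-0.0211,0,0,0],[0,0.0187,-0.0276,0,0,0],[0,0.0243,-0.0339,0,0,0]]]'|grep -E 'pos|force'
python3 - <<'E'
from h import *
p=shot('wrist');save(p,'w4.png')
w=world(p,optics.cut_out(p,'green_lid')[0]['pixels'])
w=w[(w[:,2]>.1)]; d=np.array([.95,-.312]); u=w[:,:2]@d
k,c=np.polyfit(u,w[:,2],1); r=abs(w[:,2]-k*u-c)<.01; k,c=np.polyfit(u[r],w[r,2],1); print('angle',-np.arctan(k),r.mean())
E
```

```text
tool_pos: [0.468, -0.0982, 0.2048]
contact_force: [0.4, -1.0, 0.6]
grip_force: 0.4
angle 0.7265337584183056 0.9318263688760807
```

```bash
python3 -m creep '[[[0,0.0045,-0.0048,0,0,0],[0,0.0093,-0.0093,0,0,0],[0,0.0144,-0.0137,0,0,0],[0,0.0196,-0.018,0,0,0],[0,0.0249,-0.022,0,0,0]]]'|grep -E 'pos|force'
python3 -m creep '[[[0,0.002,-0.005,0,0,0],[0,0.004,-0.01,0,0,0],[0,0.006,-0.018,0,0,0],[0,0.008,-0.03,0,0,0],[0,0.008,-0.05,0,0,0]]]'|grep -E 'pos|force'
python3 -m creep '[[[0,0,-0.03,0,0,0],[0,0,-0.06,0,0,0],[0,0,-0.08,0,0,0],[0,0,-0.08,0,0,0],[0,0,-0.08,0,0,0]]]'|grep -E 'pos|force'
python3 - <<'E'
from h import *
p=shot('wrist');save(p,'w5.png')
w=world(p,optics.cut_out(p,'green_lid')[0]['pixels'])
w=w[(w[:,2]>.1)]; d=np.array([.95,-.312]); u=w[:,:2]@d
k,c=np.polyfit(u,w[:,2],1); r=abs(w[:,2]-k*u-c)<.01; k,c=np.polyfit(u[r],w[r,2],1); print('angle',-np.arctan(k),r.mean())
E
```

```text
tool_pos: [0.4854, -0.1039, 0.221]
contact_force: [0.3, 0.6, 0.8]
grip_force: 0.0
tool_pos: [0.4902, -0.1054, 0.2581]
contact_force: [0.6, -0.4, 0.3]
grip_force: 0.0
tool_pos: [0.4913, -0.1058, 0.3192]
contact_force: [0.6, 0.4, -0.4]
grip_force: 0.0
angle 0.8765325993103421 0.9153219448094613
```

View pics/w5.png

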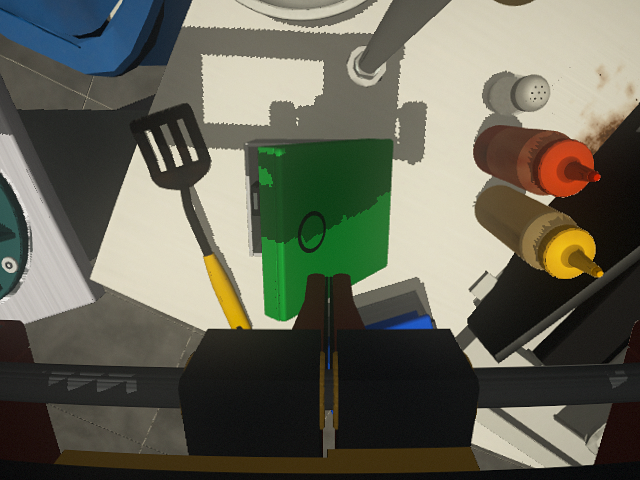

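The lid stands open at about 0.88 rad with its ring at (312,232). The fingers are well above it and touch nothing, and the blue lid was still shut.

```bash
python3 -c "
from workcell import workorder
print(workorder.hand_in())"
```

```text
the job is handed in; nothing more can be done
None
```

The green lid was pressed to its click, eased up on the fingers and left standing open at about 0.88 rad with the arm clear; the blue box was left shut, and the job is handed in (no verdict was returned).

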